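# Pack the fly box into the bench rack

## Robot

A 6-joint arm with a two-finger parallel gripper is mounted at the origin on the work surface. World frame = base frame: x ahead of the robot, y to its left, z up, the work surface at z = 0. Lengths are in mm, angles in rad, forces in N, time in s.
With the tool pointing down it reaches from about 300 to 875 mm from the base axis. Payload 6.4 kg.
Tool frame: the origin (TCP) lies at the centre of the arm's flange, where the gripper is bolted on; the fingertips stand 173 mm ahead of it and the grasp point (between the pads) lies 155 mm ahead of it; z points along the fingers, y is the line along which they close (so a half turn about z gives the same grasp; the last joint's range is limited). The gripper opens to 85 mm and grips with 20 to 120 N. Pads are 22 mm wide; open, the fingers measure 114 mm over their backs; the gripper's body (76 mm by 85 mm) begins 54 mm behind the grasp point. The pads swing forward as they close: fully open they stand 13 mm farther back than shut.
Start: joints at [-1.38, 0.181, 1.607, -0, 1.354, -0.206], TCP at [222.237, -530.333, 404.688] pointing down, gripper open.
Joint ranges: [-2.99, 2.99], [-0.89, 2.07], [0.3, 2.58], [-1.14, 4.28], [0, 2.63], [-3.12, 3.12]. Speed limits (rad/s): [2.57, 2.57, 3.01, 3.14, 3.14, 3.14].

## Interface

Orientations are given as a unit quaternion [w, x, y, z].
In Python, from rig import r gives the robot as it stands.
- The arm moves only by the tool carry_out, never from a script. Its argument "rows" is a list of rows, each an object of numbers: "hand": the gripper's target within -1 to 1 (shut at 1, half-way at 0, fully open at -1); "dx", "dy", "dz": the shift along the tool's x, y, z scaled (see below); "wx", "wy", "wz": the turn, a rotation vector about the tool's x, y, z scaled (see below). In form: [{"hand": .., "dx": .., "dy": .., "dz": .., "wx": .., "wy": .., "wz": ..}, ...]. A call has 1 to 8 rows; each row shifts and turns the commanded pose from where the row before left it, along the tool's axes as they then stand; what a row does not reach is not made up. The controller multiplies each number of a shift by 5 cm and each number of a turn by 0.08 rad. A row lasts 1/10 s, in which the tool goes at most 50 mm and 8.59 degrees, less where a joint would pass 70% of its speed; a pose out of reach is approached as far as the arm can. A call with a number of a shift or a turn outside -1 to 1 is refused whole. A call with a gripper value outside its range is refused whole. The fingers move at their own pace and stop on an object; the grip force is fixed at half the most. Time passes only in rows, so rows that do not move let the fingers close. It gives the time, the measured TCP pose, the force, the opening and the grip force at its end, in the units of the state.
- r.read_state(): the state, without advancing time (a new reading comes with each control period).
- r.grab_frame(name): name is "scene" or "top"; returns a dict with "frame" (420x560x3 uint8, red, green, blue), "z_map" (420x560 float32, mm along the optical axis (not along the pixel's ray), 0 where there is no reading), "K" (3x3 intrinsics, pixels), "dist" ([k1, k2, p1, p2, k3] as OpenCV has them; the pictures are not rectified), "view" (4x4, takes a point from world to camera coordinates). Camera axes: x right, y down, z forward; pixel columns grow to the right and rows downward; lengths in mm; the calibration is good to about 2 mm. A picture is of the moment at which its call begins.
- r.hand_in(): hands the job in; it is judged then, once.
The state is a dict: "time_s": time; "joint_positions": joint angles; "joint_velocities": joint speeds; "effort": joint torques, N m; "eef_pos": TCP position; "tcp_rot": TCP orientation; "contact_force": force on the tool from outside, world axes, zero at the start; "wrist_torque": the same for the moment, N m; "width": opening from 0.0 (shut) to 1.0 (fully open); "finger_force": force on a finger pad.
Only numpy, scipy, OpenCV 4.12 (cv2) and the standard library are available. Lean on these libraries where they do the work, as an engineer would, in place of code of your own. Each camera call takes 0.05 s, during which the arm holds its last target. There are 200 camera calls.

## Task

One fly box of the size kept in the wooden rack is still standing out on the fly-tying bench. Stand it upright in the rack between the two boxes already there and the brass end stop, in line with them, then slide the stop up so that the row of three is snug against the rack's end wall, and let go.

Things in the scene. Friction and masses are not known exactly. Their poses are not given: they have to be found in the camera images.
- fly_box_center (a point): Centre of the loose grey plastic fly box to be packed: 120 mm long (its x), 28 mm thick (its y), 80 mm high (its z), about 0.14 kg, standing upright on its long edge on the bench; the point is half-way up. Two other grey boxes stand near it and stay out: one smaller (70 x 28 x 55 mm high), one twice as thick (120 x 55 x 80 mm high).
- row_box_center (a point): Centre (half-way up) of the outer one of the two loose fly boxes already standing in the rack, same size and axes as the one to be packed. The other one stands between it and the end wall; up to 13 mm of slack lies in the row.
- rack: Wooden rack fixed on the bench. Origin: centre of its underside; x across it, y along it from the end wall towards the open end, z up. Base plate 150 (x) x 284 (y) mm, 8 mm thick, flat, without sides, so its floor is at z = 8 mm. The end wall stands at the -y end: inner face at y = -130 mm, 12 mm thick, top at z = 94 mm. Boxes stand with their long side along x, at about x = 0.
- stop (a joint): Slide of the brass end stop along the rack, in m: 0 is fully open (200 mm between its inner face and the end wall), growing as it moves towards the wall (that space is 0.200 minus the value). Three boxes tight together take 84 mm, so the row is snug at about 0.116. It starts between 0 and 0.03, moves with about 2.5 N of friction and stays where it is left.
- stop_back (a point): Point to push on: mid-width on the outer face of the brass end stop (away from the end wall), 20 mm below its top, 60 mm above the bench. The stop is an upright plate, 130 mm wide (rack's x), 10 mm thick (y), its top 80 mm above the bench; a thin foot lies behind it. Axes as the rack's. Box tops in the rack are 88 mm above the bench: a gripper pushing much lower may come down on them.
There are look-alikes about, which are no part of the job. What is shaped like the part that bears fly_box_center but orange, pink or purple is not meant.

How it is judged (in metres and radians):
On the way, in this order (a step that is already met when the one before it is completed fails the run):
1. the fly box stands upright on the rack's floor, in line, between the row and the stop (x of fly_box_center in the frame of rack between -0.02 and 0.02 m and z of fly_box_center in the frame of rack between 0.04 and 0.057 m and angle between fly_box_center's own z axis and vertical below 0.17 rad and angle between the x axis of fly_box_center and the x axis of rack, either way round below 0.2 rad and y of fly_box_center in the frame of rack between -0.075 and 0.065 m), for 0.2 s.
2. the stop has been pushed up snug (value of joint stop above 0.104 m), for 0.2 s.
At the end, for the whole second after the job is handed in: The fly box stands on the rack's floor as last of the row, upright within 10 degrees, in line within 20 mm and 11 degrees; the row's boxes still stand (outer one within 25 mm of the middle, 10 degrees of upright); the stop reads 0.104 to 0.121 (at most 12 mm slack); all at rest (x of fly_box_center in the frame of rack between -0.02 and 0.02 m and z of fly_box_center in the frame of rack between 0.04 and 0.057 m and angle between each of fly_box_center, row_box_center's own z axis and vertical below 0.17 rad and angle between the x axis of fly_box_center and the x axis of rack, either way round below 0.2 rad and y of fly_box_center in the frame of rack between -0.078 and -0.04 m and value of joint stop between 0.104 and 0.121 m and x of row_box_center in the frame of rack between -0.025 and 0.025 m and y of row_box_center in the frame of rack between -0.11 and -0.068 m and z of row_box_center in the frame of rack between 0.04 and 0.057 m and linear speed of fly_box below 0.01 m/s and velocity of joint stop below 0.01 m/s); the robot touches nothing.
It also fails if it takes over 45 s, if anything falls off the work surface, if the arm or the gripper's body presses on something with over 40 N, if the wrist force passes 120 N, or if a joint passes its speed limit or range.

## Working session

There is one attempt and no reset: what is moved stays moved. The work goes in short steps, Python scripts to look and compute and a tool call to move; the robot and the scene stay as the last step left them, time stands still between calls to the robot, and variables do not carry over. Pictures are saved under pics/ and viewed, at most 10 in all, crops included, and the job is handed in when it is done.

Besides the shell and the picture viewer there is one more tool, called after "Call:" in YAML: its name, and indented under it one key for each argument. carry_out: Moves the arm, as the interface text tells. Its arguments: {"type":"object","properties":{"rows":{"type":"array","items":{"type":"object","properties":{"hand":{"type":"number"},"dx":{"type":"number","minimum":-1,"maximum":1},"dy":{"type":"number","minimum":-1,"maximum":1},"dz":{"type":"number","minimum":-1,"maximum":1},"wx":{"type":"number","minimum":-1,"maximum":1},"wy":{"type":"number","minimum":-1,"maximum":1},"wz":{"type":"number","minimum":-1,"maximum":1}}}}},"required":["rows"]}

```bash
mkdir -p pics
cat > h.py <<'E'
import numpy as np,cv2
from rig import r
def grab(n):
    f=r.grab_frame(n); np.savez('pics/'+n+'.npz',**f); return f
def cloud(f):
    h,w=f['z_map'].shape
    u,v=np.meshgrid(np.arange(w),np.arange(h))
    p=cv2.undistortPoints(np.stack([u,v],-1).reshape(-1,1,2).astype(np.float32),np.array(f['K'],float),np.array(f['dist'],float)).reshape(h,w,2)
    z=f['z_map'][...,None]
    c=np.concatenate([p*z,z],-1)
    T=np.linalg.inv(np.array(f['view'],float))
    return c@T[:3,:3].T+T[:3,3]
E
python3 - <<'E'
from h import *
s=r.read_state(); print(s['eef_pos'],s['tcp_rot'],s['width'],s['time_s'])
a=grab('scene');b=grab('top')
cv2.imwrite('pics/scene1.png',a['frame'][...,::-1]);cv2.imwrite('pics/top1.png',b['frame'][...,::-1])
E
```

```text
[ 222.18912619 -530.05687224  403.77960454] [-8.88718004e-04  9.80379979e-01  1.97114956e-01 -1.29040682e-06] 0.9986918921904299 0.0
```

View pics/scene1.png

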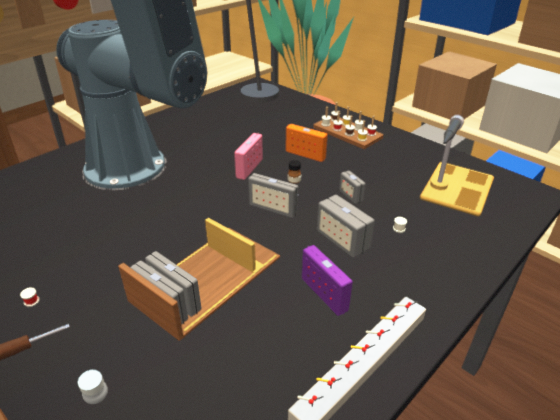

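View pics/top1.png

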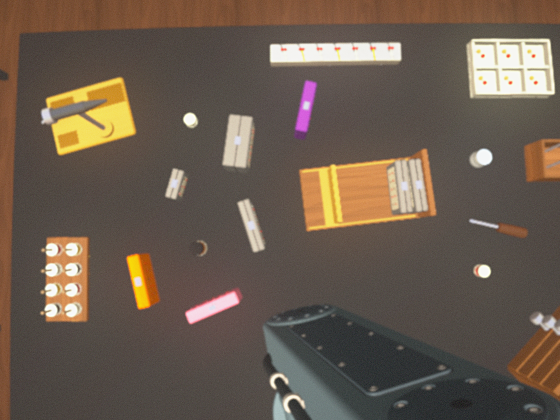

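Scene view: the rack with its two boxes is at (165,285) and the brass stop at (230,245). The top view shows three grey boxes:
- (251,226): long and thin, so it fits the 120 x 28 mm target.
- (238,142): about twice as thick, so it stays out.
- (176,184): the small one, so it stays out.

Next I measure all of these and confirm the target in an enlarged crop.

```bash
cat >> h.py <<'E'
def rect(P,lo,hi,xr,yr):
    m=(P[...,2]>lo)&(P[...,2]<hi)&(P[...,0]>xr[0])&(P[...,0]<xr[1])&(P[...,1]>yr[0])&(P[...,1]<yr[1])
    return m
E
python3 - <<'E'
from h import *
f=dict(np.load('pics/top.npz'));P=cloud(f)
print('table z',np.median(P[300:330,200:230,2]), P[226,251],P[142,238],P[184,176],P[195,337],P[195,370],P[188,405],P[182,428])
for n,(u0,v0,u1,v1),lo,hi in [('box',(228,190,275,260),70,92),('thick',(215,105,262,180),70,92),('small',(155,160,195,208),45,65),('stop',(318,155,350,230),70,90),('row',(375,140,428,225),80,100),('wall',(405,140,445,225),91,102),('floor',(292,150,440,235),3,14)]:
    q=P[v0:v1,u0:u1].reshape(-1,3); q=q[(q[:,2]>lo)&(q[:,2]<hi)]
    if len(q)<5: print(n,len(q));continue
    c,s,a=cv2.minAreaRect(q[:,:2].astype(np.float32)); print(n,len(q),np.round(c,1),np.round(s,1),round(a,1),'z',np.median(q[:,2]).round(1))
c=f['frame'][90:270,150:440,::-1]
d=np.load('pics/scene.npz')['frame'][150:340,110:400,::-1]
o=np.vstack([cv2.resize(x,(480,295),interpolation=2) for x in (c,d)]);cv2.imwrite('pics/crop1.png',o)
E
```

```text
table z 0.527647080798431 [433.23693802 147.45107247  80.0742404 ] [624.29812056 174.34097582  77.80284246] [534.17008611 320.76818032  55.99648122] [499.08888739 -46.56286815  77.69285467] [ 505.00593143 -137.31447912    5.39827776] [ 511.31529935 -199.08304686   83.96629173] [ 523.05357604 -249.38922257   90.78437751]
box 668 [435.1 147.4] [118.8  28.2] 17.2 z 77.8
thick 1259 [628.6 175.2] [ 55.4 121.3] 81.8 z 77.7
small 369 [536.7 326. ] [28.7 70.5] 73.2 z 52.5
stop 285 [503.5 -45.6] [129.6  10.9] 5.9 z 78.0
row 1588 [ 527.2 -215.7] [139.   74.2] 3.1 z 86.5
wall 292 [ 520.8 -226. ] [149.2  60.8] 5.5 z 92.9
floor 4928 [ 517.7 -128.8] [344.1 203.7] 87.4 z 6.6
```

View pics/crop1.png

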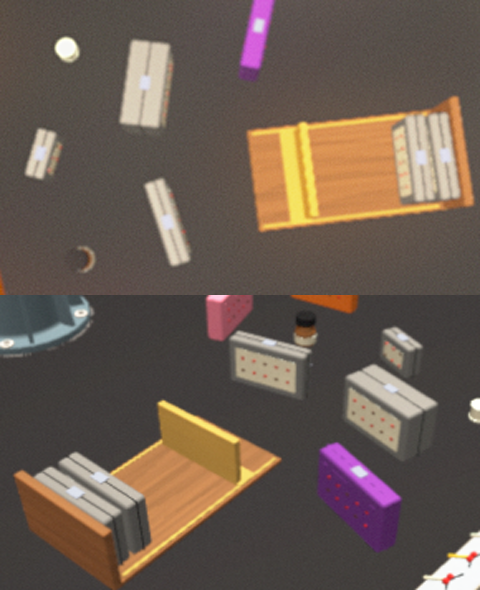

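Confirmed: the target is the grey box at top (251,226). Its measured top is 119 x 28 mm and about 80 mm high. The thick one measures 55 mm, the small one 70 x 29 mm. Now the rack frame and the row.

```bash
cat >> h.py <<'E'
TH=np.radians(5.7)
def rackpts(P,th=TH):
    ex=np.array([np.cos(th),np.sin(th)]);ey=np.array([-ex[1],ex[0]])
    return np.stack([P[...,:2]@ex,P[...,:2]@ey,P[...,2]],-1)
E
python3 - <<'E'
from h import *
from scipy.stats import linregress
for n in('top','scene'):
    f=dict(np.load('pics/%s.npz'%n));P=cloud(f)
    q=P[(P[...,2]>2)&(P[...,2]<105)&(P[...,0]>400)&(P[...,0]<640)&(P[...,1]>-340)&(P[...,1]<30)]
    st=q[(q[:,2]>76)&(q[:,2]<84)&(q[:,1]>-80)&(q[:,1]<0)]
    print(n,'stop ang',np.degrees(np.arctan(linregress(st[:,0],st[:,1])[0])))
    R=rackpts(q); S=rackpts(st);print('stop x',np.percentile(S[:,0],[1,50,99]).round(1),'y',np.percentile(S[:,1],[2,50,98]).round(1))
    for lo,hi in((3,13),(82,89),(89.8,98)):
        k=R[(R[:,2]>lo)&(R[:,2]<hi)]; 
        if len(k)<20:continue
        print(lo,len(k),'x',np.percentile(k[:,0],[1,50,99]).round(1),'y',np.percentile(k[:,1],[.5,5,50,95,99.5]).round(1))
    k=R[(R[:,2]>82)&(R[:,2]<98)]; h,e=np.histogram(k[:,1],np.arange(-340,-200,4)); print([(int(a),int(b),int(np.median(k[(k[:,1]>=a)&(k[:,1]<a+4)][:,2]))) for a,b in zip(e,h) if b>5])
E
```

```text
top stop ang 5.47350771093503
stop x [433.3 496.3 560.4] y [-100.1  -95.4  -90.4]
3 4930 x [422.1 494.2 570.4] y [-295.2 -233.2 -142.4  -33.8  -24.8]
82 1321 x [434.  492.5 553.4] y [-296.8 -295.  -265.9 -233.7 -230.5]
89.8 383 x [422.8 496.5 569.1] y [-307.3 -306.4 -299.9 -275.5 -237.6]
[(-308, 83, 92), (-304, 119, 92), (-300, 140, 92), (-296, 122, 87), (-292, 81, 85), (-288, 85, 86), (-284, 99, 86), (-280, 91, 86), (-276, 96, 86), (-272, 99, 86), (-268, 95, 85), (-260, 52, 85), (-256, 92, 86), (-252, 92, 86), (-248, 99, 86), (-244, 90, 86), (-240, 101, 86), (-236, 92, 85), (-232, 31, 84)]
scene stop ang 5.560082204299572
stop x [437.6 505.1 565.4] y [-99.3 -94.6 -88.4]
3 3751 x [429.  534.2 575.7] y [-306.2 -290.2 -151.5  -39.9  -23.5]
82 1557 x [438.6 505.3 573.1] y [-307.2 -306.  -268.4 -236.  -232.3]
89.8 442 x [427.  505.6 573.3] y [-307.2 -306.2 -301.2 -295.2 -254.7]
[(-308, 272, 89), (-304, 148, 92), (-300, 148, 92), (-296, 33, 91), (-292, 98, 85), (-288, 122, 86), (-284, 109, 86), (-280, 112, 86), (-276, 109, 86), (-272, 100, 86), (-268, 46, 85), (-264, 14, 84), (-260, 128, 85), (-256, 108, 86), (-252, 108, 86), (-248, 105, 86), (-244, 105, 87), (-240, 98, 86), (-236, 71, 86)]
```

Call:
carry_out:
  rows:
    - {"hand": -1,"wz": 0.6}
    - {"hand": -1,"wz": 0.61}

```text
invalid input
```

Call:
carry_out:
  rows:
    - {"hand": -1,"dx": 0,"dy": 0,"dz": 0,"wx": 0,"wy": 0,"wz": 0.6}
    - {"hand": -1,"dx": 0,"dy": 0,"dz": 0,"wx": 0,"wy": 0,"wz": 0.61}

```text
time_s: 0.3
eef_pos: [222.2, -530.2, 404.1]
tcp_rot: [-0.001, 0.989, 0.148, -0.0]
contact_force: [0.7, -0.5, 0.4]
width: 0.999
finger_force: 0.0
```

Call:
carry_out:
  rows:
    - {"hand": -1,"dx": 0.54,"dy": -0.78,"dz": 0,"wx": 0,"wy": 0,"wz": 0}
    - {"hand": -1,"dx": 0.54,"dy": -0.78,"dz": 0,"wx": 0,"wy": 0,"wz": 0}
    - {"hand": -1,"dx": 0.54,"dy": -0.78,"dz": 0,"wx": 0,"wy": 0,"wz": 0}
    - {"hand": -1,"dx": 0.54,"dy": -0.78,"dz": 0,"wx": 0,"wy": 0,"wz": 0}
    - {"hand": -1,"dx": 0.54,"dy": -0.78,"dz": 0,"wx": 0,"wy": 0,"wz": 0}
    - {"hand": -1,"dx": 0.54,"dy": -0.78,"dz": 0,"wx": 0,"wy": 0,"wz": 0}
    - {"hand": -1,"dx": 0.54,"dy": -0.78,"dz": 0,"wx": 0,"wy": 0,"wz": 0}
    - {"hand": -1,"dx": 0,"dy": 0,"dz": 0,"wx": 0,"wy": 0,"wz": 0}

```text
time_s: 1.1
eef_pos: [322.9, -209.2, 404.2]
tcp_rot: [-0.001, 0.988, 0.152, 0.0]
contact_force: [0.1, 0.4, -0.0]
width: 1.001
finger_force: 0.0
```

Call:
carry_out:
  rows:
    - {"hand": -1,"dx": 0.53,"dy": -0.77,"dz": 0,"wx": 0,"wy": 0,"wz": 0}
    - {"hand": -1,"dx": 0.53,"dy": -0.77,"dz": 0,"wx": 0,"wy": 0,"wz": 0}
    - {"hand": -1,"dx": 0.53,"dy": -0.77,"dz": 0,"wx": 0,"wy": 0,"wz": 0}
    - {"hand": -1,"dx": 0.53,"dy": -0.77,"dz": 0,"wx": 0,"wy": 0,"wz": 0}
    - {"hand": -1,"dx": 0.53,"dy": -0.77,"dz": 0,"wx": 0,"wy": 0,"wz": 0}
    - {"hand": -1,"dx": 0.53,"dy": -0.77,"dz": 0,"wx": 0,"wy": 0,"wz": 0}
    - {"hand": -1,"dx": 0.53,"dy": -0.77,"dz": 0,"wx": 0,"wy": 0,"wz": 0}
    - {"hand": -1,"dx": 0.53,"dy": -0.77,"dz": 0,"wx": 0,"wy": 0,"wz": 0}

```text
time_s: 1.9
eef_pos: [434.2, 144.7, 404.6]
tcp_rot: [0.0, 0.989, 0.149, 0.0]
contact_force: [0.2, -1.1, 0.2]
width: 0.999
finger_force: 0.0
```

Call:
carry_out:
  rows:
    - {"hand": -1,"dx": 0,"dy": 0,"dz": 0.8,"wx": 0,"wy": 0,"wz": 0}
    - {"hand": -1,"dx": 0,"dy": 0,"dz": 0.6,"wx": 0,"wy": 0,"wz": 0}
    - {"hand": -1,"dx": 0,"dy": 0,"dz": 0,"wx": 0,"wy": 0,"wz": 0}

```text
time_s: 2.2
eef_pos: [432.0, 143.1, 330.4]
tcp_rot: [-0.0, 0.989, 0.15, -0.005]
contact_force: [-1.1, -0.6, -0.1]
width: 1.0
finger_force: 0.0
```

Run:
```python
from h import *
s=r.read_state();print(s['eef_pos'],s['tcp_rot'])
q=s['tcp_rot'];print('toolx deg',np.degrees(2*np.arctan2(q[2],q[1])))
for n in('top','scene'):
    f=grab(n);P=cloud(f)
    k=P[(P[...,2]>74)&(P[...,2]<86)&(P[...,0]>360)&(P[...,0]<510)&(P[...,1]>90)&(P[...,1]<200)]
    print(n,len(k),cv2.minAreaRect(k[:,:2].astype(np.float32)) if len(k)>5 else '')
cv2.imwrite('pics/scene2.png',f['frame'][...,::-1])
```

```text
[431.97415612 143.06954494 330.40495551] [-2.85238721e-04  9.88700375e-01  1.49835819e-01 -4.55123964e-03]
toolx deg 17.235004818352287
top 10 ((378.5623474121094, 133.9189453125), (2.8671059608459473, 15.240235328674316), 17.096895217895508)
scene 391 ((440.7362976074219, 148.45904541015625), (121.13117218017578, 32.16688537597656), 16.865880966186523)
```

View pics/scene2.png

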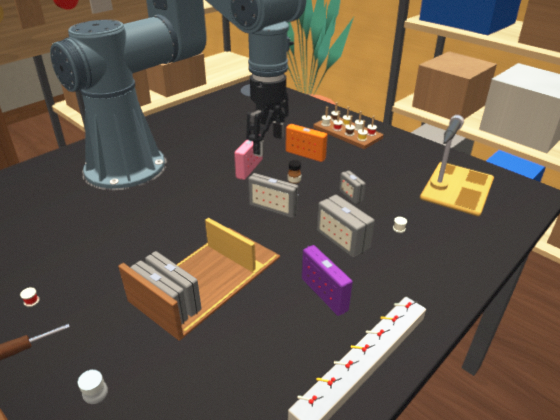

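The open gripper hangs at about (270,130), above the target box at (273,195). The box has not moved.

Call:
carry_out:
  rows:
    - {"hand": -1,"dx": 0,"dy": 0,"dz": 0,"wx": 0,"wy": 0,"wz": 0}
    - {"hand": -1,"dx": 0.08,"dy": -0.07,"dz": 0.6,"wx": 0,"wy": 0,"wz": 0}
    - {"hand": -1,"dx": 0,"dy": 0,"dz": 0.4,"wx": 0,"wy": 0,"wz": 0}
    - {"hand": -1,"dx": 0,"dy": 0,"dz": 0,"wx": 0,"wy": 0,"wz": 0}
    - {"hand": -1,"dx": 0,"dy": 0,"dz": 0,"wx": 0,"wy": 0,"wz": 0}

```text
time_s: 2.8
eef_pos: [437.2, 147.5, 286.2]
tcp_rot: [0.0, 0.989, 0.149, 0.001]
contact_force: [-0.1, 0.5, -0.1]
width: 0.997
finger_force: 0.0
```

Call:
carry_out:
  rows:
    - {"hand": -1,"dx": 0,"dy": 0,"dz": 0.5,"wx": 0,"wy": 0,"wz": 0}
    - {"hand": -1,"dx": 0,"dy": 0,"dz": 0.5,"wx": 0,"wy": 0,"wz": 0}
    - {"hand": -1,"dx": 0,"dy": 0,"dz": 0.45,"wx": 0,"wy": 0,"wz": 0}
    - {"hand": -1,"dx": 0,"dy": 0,"dz": 0,"wx": 0,"wy": 0,"wz": 0}
    - {"hand": -1,"dx": 0,"dy": 0,"dz": 0,"wx": 0,"wy": 0,"wz": 0}

```text
time_s: 3.3
eef_pos: [437.4, 147.7, 213.7]
tcp_rot: [0.0, 0.989, 0.149, 0.001]
contact_force: [0.3, -0.5, 0.2]
width: 0.994
finger_force: 0.0
```

Call:
carry_out:
  rows:
    - {"hand": 1,"dx": 0,"dy": 0,"dz": 0,"wx": 0,"wy": 0,"wz": 0}
    - {"hand": 1,"dx": 0,"dy": 0,"dz": 0,"wx": 0,"wy": 0,"wz": 0}
    - {"hand": 1,"dx": 0,"dy": 0,"dz": 0,"wx": 0,"wy": 0,"wz": 0}
    - {"hand": 1,"dx": 0,"dy": 0,"dz": 0,"wx": 0,"wy": 0,"wz": 0}
    - {"hand": 1,"dx": 0,"dy": 0,"dz": 0,"wx": 0,"wy": 0,"wz": 0}
    - {"hand": 1,"dx": 0,"dy": 0,"dz": 0,"wx": 0,"wy": 0,"wz": 0}

```text
time_s: 3.9
eef_pos: [436.7, 147.8, 212.7]
tcp_rot: [-0.0, 0.989, 0.149, 0.0]
contact_force: [-2.0, 0.4, 5.7]
width: 0.319
finger_force: 64.0
```

Call:
carry_out:
  rows:
    - {"hand": 1,"dx": 0,"dy": 0,"dz": -0.3,"wx": 0,"wy": 0,"wz": 0}
    - {"hand": 1,"dx": 0,"dy": 0,"dz": -0.7,"wx": 0,"wy": 0,"wz": 0}
    - {"hand": 1,"dx": 0,"dy": 0,"dz": -0.8,"wx": 0,"wy": 0,"wz": 0}
    - {"hand": 1,"dx": 0,"dy": 0,"dz": -0.6,"wx": 0,"wy": 0,"wz": 0.63}
    - {"hand": 1,"dx": 0,"dy": 0,"dz": 0,"wx": 0,"wy": 0,"wz": 0.63}
    - {"hand": 1,"dx": 0,"dy": 0,"dz": 0,"wx": 0,"wy": 0,"wz": 0.63}
    - {"hand": 1,"dx": 0,"dy": 0,"dz": 0,"wx": 0,"wy": 0,"wz": 0.63}
    - {"hand": 1,"dx": 0,"dy": 0,"dz": 0,"wx": 0,"wy": 0,"wz": 0}

```text
time_s: 4.7
eef_pos: [436.1, 147.7, 331.8]
tcp_rot: [0.0, 0.999, 0.049, -0.001]
contact_force: [-0.4, 0.8, -1.8]
width: 0.32
finger_force: 63.2
```

Run:
```python
from h import *
s=r.read_state();p=s['eef_pos'];q=s['tcp_rot'];a=2*np.arctan2(q[2],q[1])
print(p,np.degrees(a),s['width'])
f=grab('scene');P=cloud(f)
k=P[(P[...,2]>80)&(P[...,2]<210)&(P[...,0]>340)&(P[...,0]<540)&(P[...,1]>60)&(P[...,1]<240)]
g=k[(k[:,2]>185)&(k[:,2]<205)];print('box top',len(g),np.percentile(k[:,2],[1,50,99]),cv2.minAreaRect(g[:,:2].astype(np.float32)))
R=rackpts(k);R=R[(R[:,2]<195)]
print('x',np.percentile(R[:,0],[1,99]),'y',np.percentile(R[:,1],[1,99]))
d=np.array([512.2,-117.7])-p[:2];print('dx,dy',d@[np.cos(a),np.sin(a)]/50,d@[np.sin(a),-np.cos(a)]/50)
```

```text
[436.08322293 147.71993293 331.75205695] 5.614870955719232 0.3201037363348258
box top 437 [121.05435993 167.58696059 208.88262865] ((445.126953125, 140.55032348632812), (104.82535552978516, 78.7673110961914), 45.706844329833984)
x [394.57918467 512.39690346] y [ 76.42393035 114.70014534]
dx,dy 0.9956513141091932 5.4318763129365415
```

Call:
carry_out:
  rows:
    - {"hand": 1,"dx": 0.1,"dy": 0.4,"dz": 0,"wx": 0,"wy": 0,"wz": 0}
    - {"hand": 1,"dx": 0.15,"dy": 0.8,"dz": 0,"wx": 0,"wy": 0,"wz": 0}
    - {"hand": 1,"dx": 0.15,"dy": 0.8,"dz": 0,"wx": 0,"wy": 0,"wz": 0}
    - {"hand": 1,"dx": 0.15,"dy": 0.8,"dz": 0,"wx": 0,"wy": 0,"wz": 0}
    - {"hand": 1,"dx": 0.15,"dy": 0.8,"dz": 0,"wx": 0,"wy": 0,"wz": 0}
    - {"hand": 1,"dx": 0.15,"dy": 0.8,"dz": 0,"wx": 0,"wy": 0,"wz": 0}
    - {"hand": 1,"dx": 0.1,"dy": 0.6,"dz": 0,"wx": 0,"wy": 0,"wz": 0}
    - {"hand": 1,"dx": 0.05,"dy": 0.43,"dz": 0,"wx": 0,"wy": 0,"wz": 0}

```text
time_s: 5.55
eef_pos: [513.1, -119.8, 331.8]
tcp_rot: [0.0, 0.999, 0.049, -0.0]
contact_force: [0.3, 0.0, -2.6]
width: 0.319
finger_force: 63.1
```

Call:
carry_out:
  rows:
    - {"hand": 1,"dx": 0,"dy": 0,"dz": 0,"wx": 0,"wy": 0,"wz": 0}
    - {"hand": 1,"dx": 0,"dy": 0,"dz": 0,"wx": 0,"wy": 0,"wz": 0}
    - {"hand": 1,"dx": 0,"dy": 0,"dz": 0,"wx": 0,"wy": 0,"wz": 0}

```text
time_s: 5.85
eef_pos: [512.5, -116.7, 331.7]
tcp_rot: [-0.0, 0.999, 0.05, -0.0]
contact_force: [0.1, -0.0, -1.1]
width: 0.322
finger_force: 63.2
```

Run:
```python
from h import *
f=grab('scene');P=cloud(f);R=rackpts(P)
m=(R[...,0]>420)&(R[...,0]<590)
k=R[m&(R[...,2]>130)&(R[...,2]<190)&(R[...,1]>-300)&(R[...,1]<-80)]
print('box x',np.percentile(k[:,0],[1,99]),'y',np.percentile(k[:,1],[1,99]))
for n in ['top','scene']:
    R=rackpts(cloud(grab(n)));k=R[(R[...,0]>420)&(R[...,0]<590)&(R[...,2]>72)&(R[...,2]<84)&(R[...,1]<-60)&(R[...,1]>-125)]
    if len(k):print(n,'stop y',np.percentile(k[:,1],[2,98]))
cv2.imwrite('pics/scene3.png',f['frame'][...,::-1])
```

```text
box x [445.77156236 562.32572505] y [-194.58794157 -154.88583055]
top stop y [-100.28483372  -90.2067045 ]
scene stop y [-99.28491883 -88.21254011]
```

View pics/scene3.png

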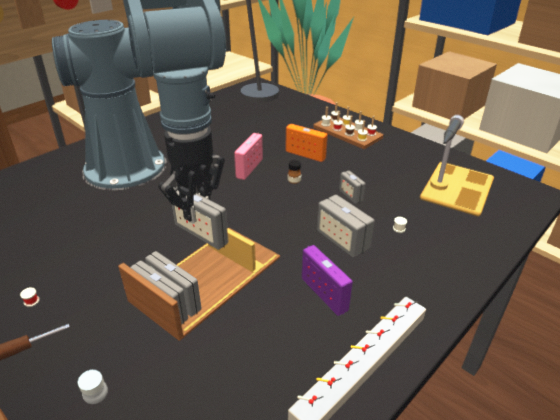

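The held box at (200,215) hangs level over the gap between the row and the stop, with clearance on both sides. Lowering it now.

Call:
carry_out:
  rows:
    - {"hand": 1,"dx": 0,"dy": 0,"dz": 0.6,"wx": 0,"wy": 0,"wz": 0}
    - {"hand": 1,"dx": 0,"dy": 0,"dz": 0.7,"wx": 0,"wy": 0,"wz": 0}
    - {"hand": 1,"dx": 0,"dy": 0,"dz": 0.5,"wx": 0,"wy": 0,"wz": 0}
    - {"hand": 1,"dx": 0,"dy": 0,"dz": 0.26,"wx": 0,"wy": 0,"wz": 0}
    - {"hand": 1,"dx": 0,"dy": 0,"dz": 0,"wx": 0,"wy": 0,"wz": 0}
    - {"hand": 1,"dx": 0,"dy": 0,"dz": 0.06,"wx": 0,"wy": 0,"wz": 0}
    - {"hand": 1,"dx": 0,"dy": 0,"dz": 0.04,"wx": 0,"wy": 0,"wz": 0}
    - {"hand": 1,"dx": 0,"dy": 0,"dz": 0.02,"wx": 0,"wy": 0,"wz": 0}

```text
time_s: 6.8
eef_pos: [513.4, -117.7, 224.2]
tcp_rot: [0.0, 0.999, 0.049, 0.001]
contact_force: [0.0, 0.1, -1.4]
width: 0.32
finger_force: 63.2
```

Call:
carry_out:
  rows:
    - {"hand": 1,"dx": 0,"dy": 0,"dz": 0,"wx": 0,"wy": 0,"wz": 0}
    - {"hand": 1,"dx": 0,"dy": 0,"dz": 0,"wx": 0,"wy": 0,"wz": 0}

```text
time_s: 7.0
eef_pos: [513.0, -117.6, 223.7]
tcp_rot: [0.0, 0.999, 0.049, 0.0]
contact_force: [0.3, 0.8, -2.2]
width: 0.319
finger_force: 63.2
```

Still about 3 mm above the floor, so I creep down.

Call:
carry_out:
  rows:
    - {"hand": 1,"dx": 0,"dy": 0,"dz": 0.03,"wx": 0,"wy": 0,"wz": 0}
    - {"hand": 1,"dx": 0,"dy": 0,"dz": 0.02,"wx": 0,"wy": 0,"wz": 0}
    - {"hand": 1,"dx": 0,"dy": 0,"dz": 0,"wx": 0,"wy": 0,"wz": 0}
    - {"hand": 1,"dx": 0,"dy": 0,"dz": 0,"wx": 0,"wy": 0,"wz": 0}

```text
time_s: 7.4
eef_pos: [512.9, -117.6, 220.8]
tcp_rot: [0.0, 0.999, 0.049, 0.0]
contact_force: [-0.4, 0.4, 0.9]
width: 0.318
finger_force: 63.3
```

Call:
carry_out:
  rows:
    - {"hand": 0.1,"dx": 0,"dy": 0,"dz": 0,"wx": 0,"wy": 0,"wz": 0}
    - {"hand": -0.3,"dx": 0,"dy": 0,"dz": 0,"wx": 0,"wy": 0,"wz": 0}
    - {"hand": -0.3,"dx": 0,"dy": 0,"dz": 0,"wx": 0,"wy": 0,"wz": 0}
    - {"hand": -0.3,"dx": 0,"dy": 0,"dz": 0,"wx": 0,"wy": 0,"wz": 0}
    - {"hand": -0.3,"dx": 0,"dy": 0,"dz": -0.3,"wx": 0,"wy": 0,"wz": 0}
    - {"hand": -0.3,"dx": 0,"dy": 0,"dz": -0.8,"wx": 0,"wy": 0,"wz": 0}
    - {"hand": -0.3,"dx": 0,"dy": 0,"dz": -0.9,"wx": 0,"wy": 0,"wz": 0}
    - {"hand": -0.3,"dx": 0,"dy": 0,"dz": 0,"wx": 0,"wy": 0,"wz": 0}

```text
time_s: 8.2
eef_pos: [515.1, -118.5, 327.3]
tcp_rot: [0.003, 0.999, 0.049, 0.005]
contact_force: [0.1, -0.9, -0.6]
width: 0.65
finger_force: 0.0
```

```bash
cat > m.py <<'E'
from h import *
s=r.read_state();p=s['eef_pos'];print(s['time_s'],p,s['width'])
for n in('top','scene'):
    R=rackpts(cloud(grab(n)));R=R[(R[...,0]>415)&(R[...,0]<590)]
    k=R[(R[:,2]>72)&(R[:,2]<98)&(R[:,1]>-315)&(R[:,1]<-20)]
    h,e=np.histogram(k[:,1],np.arange(-316,-20,4));print(n,[(int(a),int(b),int(np.median(k[(k[:,1]>=a)&(k[:,1]<a+4)][:,2]))) for a,b in zip(e,h) if b>12])
    for y0,y1 in((-315,-299),(-262,-232),(-232,-150)):
        j=k[(k[:,1]>y0)&(k[:,1]<y1)]
        if len(j)>20: print(y0,'x',np.percentile(j[:,0],[1,99]).round(1),'y',np.percentile(j[:,1],[1,99]).round(1),'z',np.median(j[:,2]).round(1),np.round(cv2.minAreaRect(j[:,:2].astype(np.float32))[2],1))
E
python3 m.py; python3 -c "
from h import *
cv2.imwrite('pics/scene4.png',np.load('pics/scene.npz')['frame'][...,::-1])"
```

```text
8.2 [ 515.12661913 -118.49819621  327.28419245] 0.6502475751234396
top [(-308, 31, 92), (-304, 52, 92), (-300, 62, 91), (-296, 75, 85), (-292, 35, 86), (-288, 43, 86), (-284, 37, 87), (-280, 40, 86), (-276, 36, 86), (-272, 42, 86), (-268, 63, 81), (-256, 36, 86), (-252, 33, 86), (-248, 35, 86), (-244, 35, 86), (-240, 34, 86), (-236, 34, 85), (-232, 48, 81), (-180, 16, 85), (-176, 15, 86), (-172, 19, 85), (-168, 20, 86), (-164, 25, 86), (-160, 45, 84), (-100, 105, 78), (-96, 98, 78), (-92, 65, 78)]
-315 x [421.3 482. ] y [-307.  -299.2] z 92.5 89.6
-262 x [434.5 476.9] y [-257.9 -232.5] z 86.4 89.3
-232 x [438.8 557.4] y [-231.8 -155.5] z 84.9 32.6
scene [(-308, 454, 84), (-304, 151, 92), (-300, 155, 92), (-296, 38, 91), (-292, 107, 85), (-288, 121, 86), (-284, 120, 86), (-280, 111, 86), (-276, 117, 86), (-272, 114, 86), (-268, 47, 85), (-264, 34, 81), (-260, 231, 83), (-256, 116, 86), (-252, 115, 86), (-248, 112, 87), (-244, 107, 86), (-240, 105, 86), (-236, 73, 85), (-184, 261, 80), (-180, 121, 86), (-176, 100, 86), (-172, 90, 87), (-168, 98, 87), (-164, 88, 87), (-160, 79, 86), (-156, 21, 85), (-100, 158, 76), (-96, 88, 79), (-92, 66, 79)]
-315 x [427.  574.9] y [-307.5 -299.3] z 88.6 0.0
-262 x [441.  558.5] y [-260.7 -232.8] z 86.2 88.9
-232 x [443.4 562.1] y [-183.5 -155.2] z 86.2 89.8
```

View pics/scene4.png

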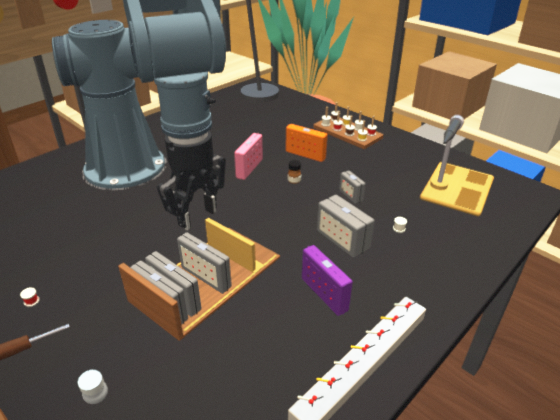

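The box at (205,262) stands upright in the gap, in line with the row and measuring x within about 2 mm of the rack's middle. I close the hand and go behind the stop.

Call:
carry_out:
  rows:
    - {"hand": 1,"dx": 0,"dy": -0.4,"dz": 0,"wx": 0,"wy": 0,"wz": 0}
    - {"hand": 1,"dx": 0,"dy": -0.7,"dz": 0,"wx": 0,"wy": 0,"wz": 0}
    - {"hand": 1,"dx": 0,"dy": -0.7,"dz": 0,"wx": 0,"wy": 0,"wz": 0}
    - {"hand": 1,"dx": 0,"dy": -0.4,"dz": 0,"wx": 0,"wy": 0,"wz": 0}
    - {"hand": 1,"dx": 0,"dy": 0,"dz": 0,"wx": 0,"wy": 0,"wz": 0}
    - {"hand": 1,"dx": 0,"dy": 0,"dz": 0,"wx": 0,"wy": 0,"wz": 0}
    - {"hand": 1,"dx": 0,"dy": 0,"dz": 0,"wx": 0,"wy": 0,"wz": 0}

```text
time_s: 9.0
eef_pos: [502.0, -8.8, 320.0]
tcp_rot: [0.0, 0.999, 0.049, -0.001]
contact_force: [-0.2, 0.6, -0.4]
width: 0.001
finger_force: 0.0
```

Call:
carry_out:
  rows:
    - {"hand": 1,"dx": 0,"dy": 0,"dz": 0.6,"wx": 0,"wy": 0,"wz": 0}
    - {"hand": 1,"dx": 0,"dy": 0,"dz": 0.7,"wx": 0,"wy": 0,"wz": 0}
    - {"hand": 1,"dx": 0,"dy": 0,"dz": 0.5,"wx": 0,"wy": 0,"wz": 0}
    - {"hand": 1,"dx": 0,"dy": 0,"dz": 0.2,"wx": 0,"wy": 0,"wz": 0}
    - {"hand": 1,"dx": 0,"dy": 0,"dz": 0,"wx": 0,"wy": 0,"wz": 0}
    - {"hand": 1,"dx": 0,"dy": 0,"dz": 0,"wx": 0,"wy": 0,"wz": 0}

```text
time_s: 9.6
eef_pos: [502.7, -8.7, 221.5]
tcp_rot: [0.0, 0.999, 0.049, 0.001]
contact_force: [0.3, -0.7, -0.0]
width: -0.004
finger_force: 0.0
```

Call:
carry_out:
  rows:
    - {"hand": 1,"dx": 0,"dy": 0.1,"dz": 0,"wx": 0,"wy": 0,"wz": 0}
    - {"hand": 1,"dx": 0,"dy": 0.1,"dz": 0,"wx": 0,"wy": 0,"wz": 0}
    - {"hand": 1,"dx": 0,"dy": 0.1,"dz": 0,"wx": 0,"wy": 0,"wz": 0}
    - {"hand": 1,"dx": 0,"dy": 0.1,"dz": 0,"wx": 0,"wy": 0,"wz": 0}
    - {"hand": 1,"dx": 0,"dy": 0.1,"dz": 0,"wx": 0,"wy": 0,"wz": 0}
    - {"hand": 1,"dx": 0,"dy": 0.1,"dz": 0,"wx": 0,"wy": 0,"wz": 0}

```text
time_s: 10.2
eef_pos: [505.2, -38.2, 221.0]
tcp_rot: [-0.0, 0.999, 0.049, 0.0]
contact_force: [1.1, 2.4, 2.7]
width: -0.002
finger_force: 1.5
```

```bash
cat > st.py <<'E'
from h import *
s=r.read_state();p=s['eef_pos'];q=rackpts(p);print('t',s['time_s'],'tcp rack-axes',q.round(1),'F',np.round(s['contact_force'],1))
f=grab('scene');R=rackpts(cloud(f));R=R[(R[...,0]>470)&(R[...,0]<580)&(R[...,1]>-315)&(R[...,1]<-20)]
k=R[(R[:,2]>72)&(R[:,2]<84)&(R[:,1]>-235)];h,e=np.histogram(k[:,1],np.arange(-236,-40,3));print([(int(a),int(b)) for a,b in zip(e,h) if b>12])
k=R[(R[:,2]>84.5)&(R[:,2]<90)];h,e=np.histogram(k[:,1],np.arange(-300,-80,3));print([(int(a),int(b)) for a,b in zip(e,h) if b>12])
E
python3 st.py
```

```text
t 10.2 tcp rack-axes [498.9 -88.2 221. ] F [1.1 2.4 2.7]
[(-185, 62), (-182, 106), (-113, 109), (-110, 55), (-107, 41), (-104, 16)]
[(-291, 63), (-288, 61), (-285, 64), (-282, 62), (-279, 59), (-276, 61), (-273, 56), (-270, 53), (-261, 35), (-258, 61), (-255, 58), (-252, 55), (-249, 58), (-246, 57), (-243, 55), (-240, 54), (-237, 51), (-234, 18), (-183, 31), (-180, 65), (-177, 62), (-174, 50), (-171, 45), (-168, 52), (-165, 48), (-162, 47), (-159, 42)]
```

Call:
carry_out:
  rows:
    - {"hand": 1,"dx": 0,"dy": 0.1,"dz": 0,"wx": 0,"wy": 0,"wz": 0}
    - {"hand": 1,"dx": 0,"dy": 0.1,"dz": 0,"wx": 0,"wy": 0,"wz": 0}
    - {"hand": 1,"dx": 0,"dy": 0.1,"dz": 0,"wx": 0,"wy": 0,"wz": 0}
    - {"hand": 1,"dx": 0,"dy": 0.1,"dz": 0,"wx": 0,"wy": 0,"wz": 0}
    - {"hand": 1,"dx": 0,"dy": 0.1,"dz": 0,"wx": 0,"wy": 0,"wz": 0}
    - {"hand": 1,"dx": 0,"dy": 0.1,"dz": 0,"wx": 0,"wy": 0,"wz": 0}
    - {"hand": 1,"dx": 0,"dy": 0.06,"dz": 0,"wx": 0,"wy": 0,"wz": 0}
    - {"hand": 1,"dx": 0,"dy": 0.06,"dz": 0,"wx": 0,"wy": 0,"wz": 0}

```text
time_s: 11.05
eef_pos: [508.5, -74.1, 220.7]
tcp_rot: [-0.0, 0.999, 0.049, -0.0]
contact_force: [0.6, 3.4, 2.9]
width: 0.004
finger_force: 1.4
```

Call:
carry_out:
  rows:
    - {"hand": 1,"dx": 0,"dy": 0.06,"dz": 0,"wx": 0,"wy": 0,"wz": 0}
    - {"hand": 1,"dx": 0,"dy": 0.06,"dz": 0,"wx": 0,"wy": 0,"wz": 0}
    - {"hand": 1,"dx": 0,"dy": 0.08,"dz": 0,"wx": 0,"wy": 0,"wz": 0}
    - {"hand": 1,"dx": 0,"dy": 0.08,"dz": 0,"wx": 0,"wy": 0,"wz": 0}
    - {"hand": 1,"dx": 0,"dy": 0.08,"dz": 0,"wx": 0,"wy": 0,"wz": 0}
    - {"hand": 1,"dx": 0,"dy": 0.08,"dz": 0,"wx": 0,"wy": 0,"wz": 0}
    - {"hand": 1,"dx": 0,"dy": 0.08,"dz": 0,"wx": 0,"wy": 0,"wz": 0}

```text
time_s: 11.75
eef_pos: [511.1, -99.9, 220.7]
tcp_rot: [-0.0, 0.999, 0.049, -0.0]
contact_force: [1.0, 4.7, 3.5]
width: -0.003
finger_force: 2.4
```

```bash
python3 st.py
```

```text
t 11.75 tcp rack-axes [ 498.6 -150.2  220.7] F [1.  4.7 3.5]
[(-206, 25), (-203, 130), (-173, 14), (-170, 39), (-167, 30)]
[(-291, 56), (-288, 59), (-285, 63), (-282, 54), (-279, 59), (-276, 57), (-273, 56), (-270, 57), (-267, 14), (-261, 42), (-258, 57), (-255, 63), (-252, 56), (-249, 61), (-246, 53), (-243, 57), (-240, 59), (-237, 46), (-234, 18), (-204, 38), (-201, 59), (-198, 56), (-195, 59), (-192, 50), (-189, 53), (-186, 52), (-183, 46), (-180, 46), (-177, 14)]
```

Call:
carry_out:
  rows:
    - {"hand": 1,"dx": 0,"dy": 0.08,"dz": 0,"wx": 0,"wy": 0,"wz": 0}
    - {"hand": 1,"dx": 0,"dy": 0.08,"dz": 0,"wx": 0,"wy": 0,"wz": 0}
    - {"hand": 1,"dx": 0,"dy": 0.08,"dz": 0,"wx": 0,"wy": 0,"wz": 0}
    - {"hand": 1,"dx": 0,"dy": 0.08,"dz": 0,"wx": 0,"wy": 0,"wz": 0}
    - {"hand": 1,"dx": 0,"dy": 0.08,"dz": 0,"wx": 0,"wy": 0,"wz": 0}
    - {"hand": 1,"dx": 0,"dy": 0.08,"dz": 0,"wx": 0,"wy": 0,"wz": 0}
    - {"hand": 1,"dx": 0,"dy": 0.08,"dz": 0,"wx": 0,"wy": 0,"wz": 0}
    - {"hand": 1,"dx": 0,"dy": 0.04,"dz": 0,"wx": 0,"wy": 0,"wz": 0}

```text
time_s: 12.6
eef_pos: [514.0, -129.8, 220.6]
tcp_rot: [-0.0, 0.999, 0.049, -0.0]
contact_force: [0.5, 5.8, 2.2]
width: 0.003
finger_force: 2.9
```

```bash
python3 st.py
```

```text
t 12.6 tcp rack-axes [ 498.5 -180.2  220.6] F [0.5 5.8 2.2]
[(-233, 32), (-206, 15), (-203, 20), (-200, 43), (-197, 31)]
[(-291, 59), (-288, 64), (-285, 59), (-282, 56), (-279, 58), (-276, 59), (-273, 55), (-270, 55), (-267, 15), (-261, 51), (-258, 69), (-255, 55), (-252, 60), (-249, 60), (-246, 54), (-243, 56), (-240, 58), (-237, 41), (-234, 34), (-231, 71), (-228, 54), (-225, 58), (-222, 56), (-219, 58), (-216, 53), (-213, 49), (-210, 36)]
```

Call:
carry_out:
  rows:
    - {"hand": 1,"dx": 0,"dy": 0.03,"dz": 0,"wx": 0,"wy": 0,"wz": 0}
    - {"hand": 1,"dx": 0,"dy": 0.03,"dz": 0,"wx": 0,"wy": 0,"wz": 0}
    - {"hand": 1,"dx": 0,"dy": 0.02,"dz": 0,"wx": 0,"wy": 0,"wz": 0}

```text
time_s: 12.95
eef_pos: [514.3, -133.2, 220.6]
tcp_rot: [-0.0, 0.999, 0.049, -0.0]
contact_force: [-0.8, 6.5, 4.9]
width: -0.001
finger_force: 3.2
```

Call:
carry_out:
  rows:
    - {"hand": 1,"dx": 0,"dy": 0.02,"dz": 0,"wx": 0,"wy": 0,"wz": 0}
    - {"hand": 1,"dx": 0,"dy": 0,"dz": 0,"wx": 0,"wy": 0,"wz": 0}

```text
time_s: 13.15
eef_pos: [514.4, -134.1, 220.6]
tcp_rot: [-0.0, 0.999, 0.049, -0.0]
contact_force: [-0.3, 5.9, 2.7]
width: -0.005
finger_force: 2.9
```

```bash
python3 st.py
```

```text
t 13.15 tcp rack-axes [ 498.5 -184.6  220.6] F [-0.3  5.9  2.7]
[(-206, 32), (-203, 49), (-200, 16)]
[(-294, 16), (-291, 64), (-288, 56), (-285, 62), (-282, 74), (-279, 47), (-276, 58), (-273, 56), (-270, 52), (-267, 36), (-264, 57), (-261, 63), (-258, 63), (-255, 58), (-252, 55), (-249, 52), (-246, 60), (-243, 47), (-240, 28), (-237, 56), (-234, 61), (-231, 64), (-228, 57), (-225, 61), (-222, 48), (-219, 63), (-216, 44), (-213, 27)]
```

Call:
carry_out:
  rows:
    - {"hand": 1,"dx": 0,"dy": 0.02,"dz": 0,"wx": 0,"wy": 0,"wz": 0}
    - {"hand": 1,"dx": 0,"dy": 0.02,"dz": 0,"wx": 0,"wy": 0,"wz": 0}
    - {"hand": 1,"dx": 0,"dy": 0,"dz": 0,"wx": 0,"wy": 0,"wz": 0}

```text
time_s: 13.5
eef_pos: [514.6, -135.6, 220.6]
tcp_rot: [-0.001, 0.999, 0.049, -0.0]
contact_force: [-0.1, 8.2, 4.9]
width: -0.004
finger_force: 4.5
```

Call:
carry_out:
  rows:
    - {"hand": 1,"dx": 0,"dy": 0.02,"dz": 0,"wx": 0,"wy": 0,"wz": 0}
    - {"hand": 1,"dx": 0,"dy": 0,"dz": 0,"wx": 0,"wy": 0,"wz": 0}

```text
time_s: 13.7
eef_pos: [514.6, -135.9, 220.6]
tcp_rot: [-0.002, 0.999, 0.049, -0.0]
contact_force: [-0.8, 12.9, 6.8]
width: -0.001
finger_force: 6.6
```

The force is climbing with almost no motion, and the TCP is within 1 mm of the predicted snug position. Backing off now.

Call:
carry_out:
  rows:
    - {"hand": 1,"dx": 0,"dy": -0.1,"dz": 0,"wx": 0,"wy": 0,"wz": 0}
    - {"hand": 1,"dx": 0,"dy": -0.6,"dz": 0,"wx": 0,"wy": 0,"wz": 0}
    - {"hand": 1,"dx": 0,"dy": -0.6,"dz": 0,"wx": 0,"wy": 0,"wz": 0}
    - {"hand": 1,"dx": 0,"dy": 0,"dz": -0.6,"wx": 0,"wy": 0,"wz": 0}
    - {"hand": 1,"dx": 0,"dy": 0,"dz": -0.8,"wx": 0,"wy": 0,"wz": 0}
    - {"hand": 1,"dx": 0,"dy": 0,"dz": -0.8,"wx": 0,"wy": 0,"wz": 0}
    - {"hand": 1,"dx": 0,"dy": 0,"dz": 0,"wx": 0,"wy": 0,"wz": 0}
    - {"hand": 1,"dx": 0,"dy": 0,"dz": 0,"wx": 0,"wy": 0,"wz": 0}

```text
time_s: 14.5
eef_pos: [508.7, -73.2, 331.7]
tcp_rot: [0.001, 0.999, 0.049, 0.001]
contact_force: [-0.3, -0.6, -0.8]
width: 0.002
finger_force: 0.0
```

```bash
python3 st.py;python3 m.py|cut -c1-400; python3 -c "
from h import *
cv2.imwrite('pics/scene5.png',np.load('pics/scene.npz')['frame'][...,::-1])"
```

```text
t 14.5 tcp rack-axes [ 498.9 -123.4  331.7] F [-0.3 -0.6 -0.8]
[(-209, 24), (-206, 56), (-203, 53)]
[(-294, 19), (-291, 65), (-288, 59), (-285, 59), (-282, 62), (-279, 60), (-276, 56), (-273, 58), (-270, 32), (-267, 47), (-264, 62), (-261, 65), (-258, 54), (-255, 59), (-252, 56), (-249, 54), (-246, 59), (-243, 41), (-240, 35), (-237, 71), (-234, 59), (-231, 58), (-228, 60), (-225, 57), (-222, 55), (-219, 55), (-216, 52), (-213, 24)]
14.55 [508.19323057 -73.00313342 330.35627179] 0.001395860676360141
top [(-264, 13, 85), (-260, 27, 86), (-256, 31, 85), (-252, 33, 86), (-248, 34, 86), (-244, 37, 85), (-240, 34, 84), (-236, 35, 85), (-232, 35, 86), (-228, 37, 87), (-224, 32, 86), (-220, 36, 86), (-216, 36, 85), (-212, 47, 80), (-208, 38, 79), (-204, 41, 78)]
-262 x [434.9 479.3] y [-261.1 -232.3] z 85.8 89.9
-232 x [432.2 480.2] y [-231.6 -199.5] z 85.0 0.9
scene [(-308, 449, 84), (-304, 166, 92), (-300, 150, 92), (-296, 39, 91), (-292, 104, 86), (-288, 120, 86), (-284, 122, 86), (-280, 108, 86), (-276, 114, 86), (-272, 98, 86), (-268, 126, 85), (-264, 118, 86), (-260, 110, 86), (-256, 117, 86), (-252, 109, 86), (-248, 104, 86), (-244, 93, 86), (-240, 115, 84), (-236, 122, 86), (-232, 117, 86), (-228, 110, 86), (-224, 103, 87), (-220, 94, 87), (-216,
-315 x [427.1 574.7] y [-307.4 -299.3] z 88.8 0.0
-262 x [441.7 560.8] y [-261.6 -232.2] z 86.4 89.9
-232 x [440.8 565.1] y [-231.8 -200.3] z 86.3 90.0
```

View pics/scene5.png

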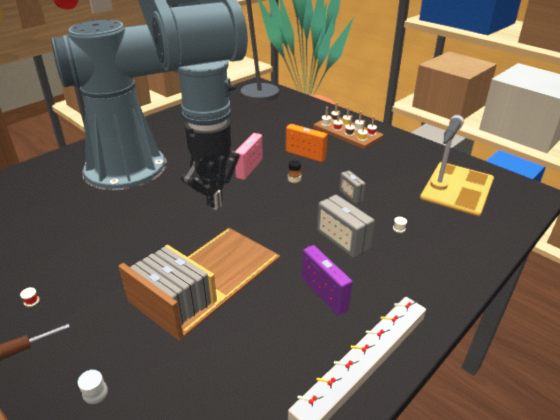

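The three boxes at (170,285) stand tight between the wall and the stop at (195,270). All are level, and the gripper is clear.

```bash
python3 -c "
from rig import r
print(r.hand_in())"
```

```text
the job is handed in; nothing more can be done
None
```

The fly box stands upright in line in the rack, the stop is pushed up so the row of three is snug against the end wall, and the job is handed in with the gripper clear; `hand_in()` returned no verdict.

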